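Hitch the forceps carrier onto the inspection stage's sprung pin

ROBOT

A 7-joint arm with a two-finger parallel gripper is mounted at the origin on the work surface. World frame = base frame: x ahead of the robot, y to its left, z up, the work surface at z = 0. Lengths are in m, angles in rad, forces in N, time in s.
With the tool pointing down it reaches from about 0.425 to 0.925 m from the base axis. Payload 6.8 kg.
Tool frame: the origin (TCP) lies at the centre of the arm's flange, where the gripper is bolted on; the fingertips stand 173 mm ahead of it and the grasp point (between the pads) lies 155 mm ahead of it (finger_overhang is the distance from the TCP to the fingertips, in m); y points along the fingers, z is the direction in which the jaws open and shut, and the axes are right-handed (so a half turn about y gives the same grasp; the last joint's range is limited). The gripper opens to 85 mm and grips with 20 to 120 N. Pads are 22 mm wide; open, the fingers measure 114 mm over their backs; the gripper's body (76 mm by 85 mm) begins 54 mm behind the grasp point. The pads swing forward as they close: fully open they stand 13 mm farther back than shut.
Start: joints at [1.066, 0.477, 0.022, 1.555, -0.011, 1.109, -0.083], TCP at [0.261, -0.623, 0.405] pointing down, gripper open.
Joint ranges: [-2.96, 2.96], [-0.34, 2.1], [-1.41, 1.46], [0.24, 2.44], [-1.37, 4.51], [0.17, 1.92], [-2.96, 2.96]. Speed limits (rad/s): [2.39, 2.39, 3.14, 3.14, 3.14, 3.14, 3.14].

INTERFACE

Orientations are given as a rotation vector (axis times angle).
In Python, from bench import get_obs, grab_frame, hand_in, finger_overhang gives the robot as it stands. The module is installed in compiled form; this text tells all that it offers.
- The arm moves only by the shell command python3 -m jog 'ROWS' [FORCE]. ROWS is JSON, a list of rows, each a list of 3 entries, a list of its own where there are three numbers: the shift along the tool's x, y, z in cm, then the turn about the tool's y in rad, then the gripper command: -1 is fully open, 1 is shut, values between are in proportion. In form: [[[x, y, z], twist, gripper], ...]. A call has 1 to 10 rows; each row is the pose to reach, as a shift and turn from the pose commanded when the call began, along the tool's axes at that moment; what a row does not reach only later rows make up. A row lasts 1/8 s, in which the tool goes at most 62.5 mm and 10.7 degrees, less where a joint would pass 70% of its speed; a pose out of reach is approached as far as the arm can. A call with a gripper value outside its range is refused whole. The fingers move at their own pace and stop on an object; FORCE is the grip in N (left out, the last holds). Time passes only in rows, so rows that repeat a pose let the fingers close. It gives the time, the measured TCP pose, the force and the opening at its end, in the units of the state.
- get_obs(): the state, without advancing time (a new reading comes with each control period).
- grab_frame(name): name is "scene" or "top"; returns a dict with "image" (384x512x3 uint8, blue, green, red), "fx", "fy", "cx", "cy" (pixels), "origin" and "rotation" of the camera in the world. Camera axes: x right, y up, looking along -z (the intrinsics and any distortion apply to the point x, -y, -z); pixel columns grow to the right and rows downward; lengths in m; the calibration is good to about 2 mm. A picture is of the moment at which its call begins. There is no depth.
- hand_in(): hands the job in, once; it reports no verdict.
The state is a dict: "clock": time; "joints": joint angles; "qvel": joint speeds; "tau": joint torques, N m; "tcp_pos": TCP position; "orientation": TCP orientation; "contact_force": force on the tool from outside, world axes, zero at the start; "moment": the same for the moment, N m; "grip_width": finger opening in m.
Only numpy, scipy, OpenCV 4.12 (cv2) and the standard library are available. Lean on these libraries where they do the work, as an engineer would, in place of code of your own. Each camera call takes 0.05 s, during which the arm holds its last target.

TASK

Pick up the forceps carrier by its blue handle, bring its tail over the black rubber rest of the white inspection stage and push its hook down onto the stage's sprung cross pin until the red latch snaps shut under the pin. Then prove it holds with an upward tug that visibly lifts the pin by 2 to 5 mm against its spring, lower it back and let go, so that the carrier stays hitched and settles with its tail on the rest. Push and pull gently: never drive the pin to either end of its travel, and do not disturb the caliper, loose forceps and gauge lying nearby.

Things in the scene. Friction and masses are not known exactly. Their poses are not given: they have to be found in the camera images.
- handle (a point): Centre of the carrier's blue handle, a block 20 mm (carrier x) by 24 mm (y) by 44 mm tall on top of the steel hook; grasp it across either pair of faces. Carrier axes: z up, x from tail to hook, y along the pin when hitched. Carrier about 0.34 kg, centre of mass 16 mm tailwards. It first stands level on the bench, underside 72 mm below this point; the hook's crown (40 x 24 mm) is 22 mm below it.
- hook_seat (a point): Pin centre line when fully home in the hook: 39.5 mm straight below the handle centre, 32.5 mm above the jaws' underside; carrier axes. The slot opens straight down, 13 mm wide (x); its mouth flares to 28 mm at the underside. An orange sprung pad in its top meets the pin 2.5 mm before home and resists with 8 N, rising 1 N per mm; it ends 1.5 mm past home. Hook 40 mm long (x), 24 mm wide (y).
- tail_foot (a point): Middle of the underside of the carrier's black tail foot (14 x 30 mm), 105 mm back (carrier -x) from the handle, level with the jaws' underside. A bar 20 mm wide with shiny forceps clamped on it (36 mm high, ending 154 mm back) joins it to the hook. Carrier axes.
- latch (a joint): Red sprung latch in the hook's front jaw, rad: 0 shut (its arm crosses the slot under the pin), up to 1.25 open. The pin pushes it open to about 1 (3 to 8 N with friction) as the hook goes down; it flips shut only once the pin is pressed home against the orange pad, about 10 to 14 N in all, to within 1 mm past home. Shut, it carries a pull. A red tab in front shows its angle.
- pin_mid (a point): Middle of the stage's steel cross pin, 10 mm in diameter, along this frame's y, 58 mm free between two forked aluminium posts that end 7 mm above its centre. z up; x points away from the tail rest. The stage stands on levelling feet, so at rest the pin is 77 to 91 mm above the bench, differently each time, and 60 mm above the white base plate.
- pin (a joint): Height of the sprung pin from its rest position, m, + up. Spring 4 N per mm both ways, stops at -0.006 and +0.006 (24 N); beyond 5.5 mm counts as driven to the end of its travel.
- tail_rest (a point): Middle of the top of the stage's black rubber tail rest (22 x 50 mm), 105 mm from the pin towards the stage's -x, 40.5 mm lower than the resting pin: 8 mm below the tail foot when the carrier is held level with the pin home, so the released carrier tips back about 6 degrees onto it.
- caliper_mid (a point): Middle of a loose digital caliper, 150 mm long (y), 15 mm high; leave alone.
- forceps_mid (a point): Middle of a loose pair of forceps, 145 mm long (x), 8 mm high; leave alone.
- gauge_mid (a point): Middle of a loose steel dial-arm gauge, 120 mm long (x), 6 mm high; leave alone.
Not all that is in view belongs to the job. What is shaped like the part that bears pin_mid but orange is not meant.

How it is judged:
By the outcome, as a careful person would: the job done as asked, in the order asked, and still so for the second after the job is handed in, with the robot touching nothing.
It also fails if it takes over 61 s, if anything falls off the work surface, if the arm or the gripper's body presses on something with over 40 N, if the wrist force passes 120 N, or if a joint passes its speed limit or range.

## Working session

There is one attempt and no reset: what is moved stays moved. The work goes in short steps, Python scripts to look and compute and a shell command to move; the robot and the scene stay as the last step left them, time stands still between calls to the robot, and variables do not carry over. Pictures are saved under pics/ and viewed, and the job is handed in when it is done.

```bash
mkdir -p pics; cat > h.py <<'E'
import numpy as np, cv2
from bench import get_obs, grab_frame, finger_overhang
def ray(f,u,v):
    d=np.array([(u-f["cx"])/f["fx"],-(v-f["cy"])/f["fy"],-1.0])
    R=np.array(f["rotation"]);R=R.reshape(3,3)
    return np.array(f["origin"]),R@d
def onplane(f,u,v,z):
    o,d=ray(f,u,v);return o+d*(z-o[2])/d[2]
def proj(f,p):
    R=np.array(f["rotation"]).reshape(3,3);c=R.T@(np.array(p)-np.array(f["origin"]))
    return f["cx"]+f["fx"]*c[0]/-c[2], f["cy"]-f["fy"]*c[1]/-c[2]
def tri(f1,p1,f2,p2):
    o1,d1=ray(f1,*p1);o2,d2=ray(f2,*p2)
    A=np.stack([d1,-d2],1);s=np.linalg.lstsq(A,o2-o1,rcond=None)[0]
    a=o1+d1*s[0];b=o2+d2*s[1];return (a+b)/2,np.linalg.norm(a-b)
def crop(f,u0,v0,u1,v1,s,name):
    im=f["image"][v0:v1,u0:u1];cv2.imwrite("pics/"+name,cv2.resize(im,None,fx=s,fy=s,interpolation=cv2.INTER_CUBIC))
E
python3 - <<'E'
from h import *
o=get_obs();print({k:np.round(v,3).tolist() for k,v in o.items()},finger_overhang)
for n in("scene","top"):
    f=grab_frame(n);cv2.imwrite(f"pics/{n}0.png",f["image"])
    print(n,{k:np.round(v,4).tolist() for k,v in f.items() if k!="image"})
E
```

```text
{'clock': 0.0, 'joints': [1.066, 0.478, 0.022, 1.556, -0.011, 1.109, -0.083], 'qvel': [0.0, 0.001, -0.002, -0.001, 0.001, -0.001, 0.0], 'tau': [0.001, -59.646, 1.609, -28.12, 0.013, 0.009, 0.0], 'tcp_pos': [0.261, -0.622, 0.404], 'orientation': [-0.403, 2.006, -2.002], 'contact_force': [1.015, -0.137, 0.327], 'moment': [0.044, -0.059, 0.029], 'grip_width': 0.086} 0.1734
scene {'fx': 416.2229, 'fy': 416.2229, 'cx': 261.902, 'cy': 195.7116, 'origin': [0.9881, -0.2992, 0.8911], 'rotation': [0.5708, 0.2431, 0.7982]}
top {'fx': 424.5373, 'fy': 424.5373, 'cx': 254.8798, 'cy': 191.261, 'origin': [0.392, 0.052, 1.2573], 'rotation': [0.152, -0.1093, -1.5949]}
```

```bash
sed -i 's/R=np.array(f\["rotation"\]);R=R.reshape(3,3)/R=RM(f)/; s/R=np.array(f\["rotation"\]).reshape(3,3);c/R=RM(f);c/' h.py; echo 'def RM(f): return cv2.Rodrigues(np.array(f["rotation"],float))[0]' >> h.py
python3 - <<'E'
from h import *
o=get_obs();print(cv2.Rodrigues(np.array(o["orientation"]))[0].round(3))
E
```

```text
[[-0.922 -0.001  0.387]
 [-0.387  0.001 -0.922]
 [ 0.    -1.    -0.002]]
```

View pics/scene0.png

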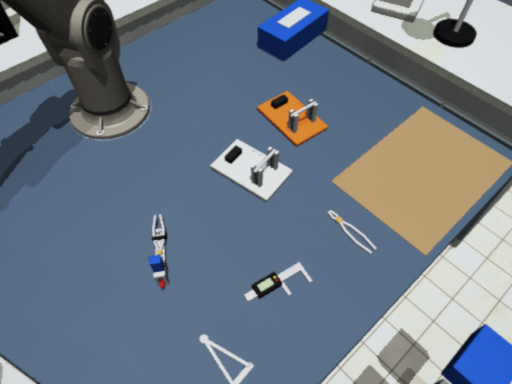

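View pics/top0.png

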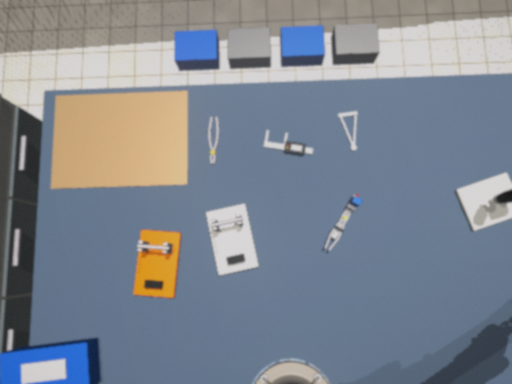

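```bash
python3 - <<'E'
from h import *
a=grab_frame("scene");b=grab_frame("top")
c1=cv2.resize(a["image"][130:300,130:310],None,fx=4,fy=4,interpolation=cv2.INTER_CUBIC)[:600,:]
crop(a,205,130,305,205,8,"s1.png");crop(a,130,205,190,295,6,"s2.png")
crop(b,195,195,265,280,7,"t1.png");crop(b,315,185,375,260,7,"t2.png")
E
```

```text
(no output)
```

View pics/s1.png

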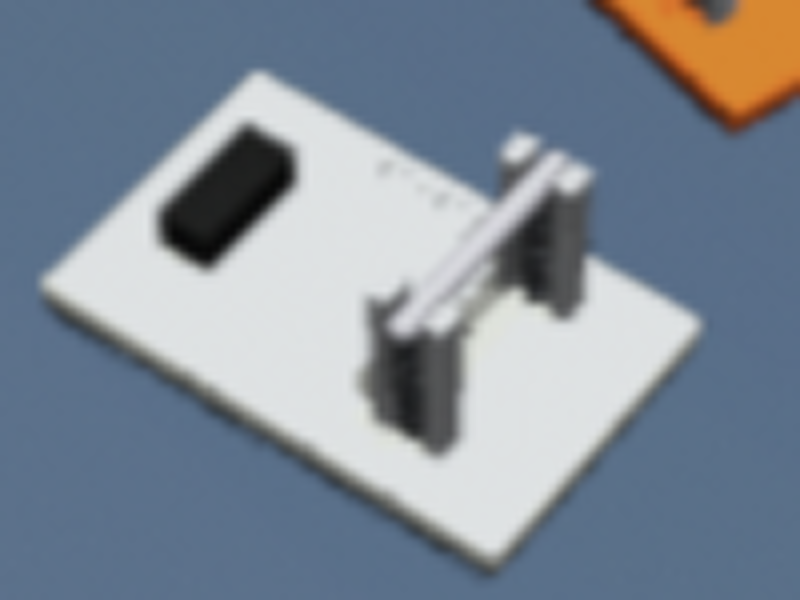

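View pics/s2.png

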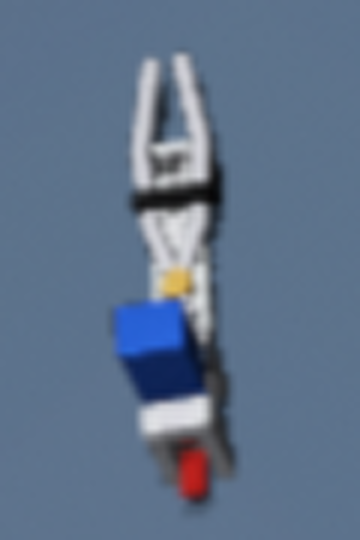

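View pics/t1.png

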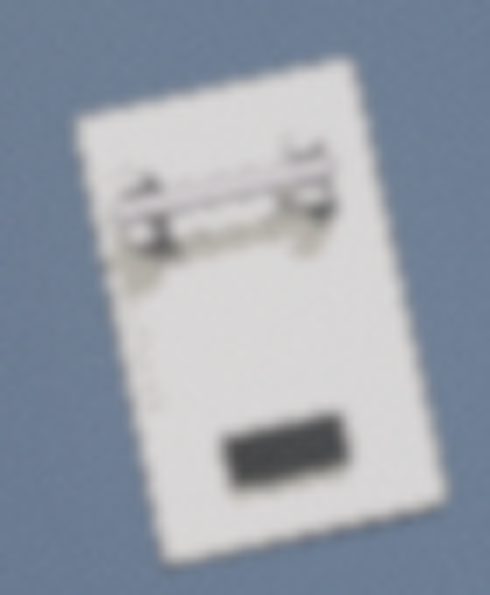

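View pics/t2.png

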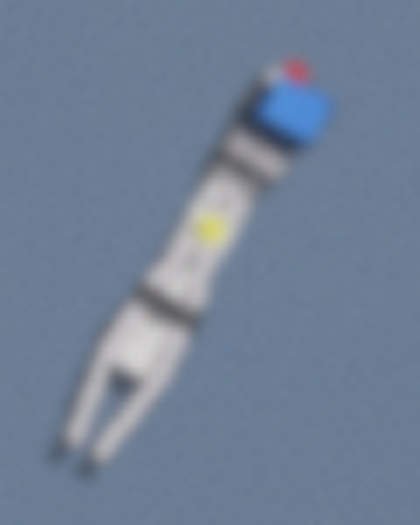

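```bash
python3 - <<'E'
from h import *
a=grab_frame("scene");b=grab_frame("top")
def px(o,s,x,y): return (o[0]+(x+.5)/s-.5,o[1]+(y+.5)/s-.5)
S=lambda x,y:px((205,130),8,x,y); S2=lambda x,y:px((130,205),6,x,y)
T=lambda x,y:px((195,195),7,x,y); T2=lambda x,y:px((315,185),7,x,y)
# plate corners
for n,p,q in [("c tailL?",S(40,285),T(445,500)),("c2",S(258,70),T(165,563)),("c3",S(703,325),T(78,118)),("c4",S(493,572),T(350,60)),
  ("pinR",S(400,325),T(335,170)),("pinL",S(560,160),T(115,210)),("hdl",S2(150,328),T2(296,103)),
  ("rest",S(228,185),T(287,450)),("yellow",S2(177,280),T2(211,229))]:
    X,e=tri(a,p,b,q);print(n,X.round(4),round(e,4))
print("handle z.094",onplane(a,*S2(150,328),.094),onplane(b,*T2(296,103),.094))
for nm,f in(("scene",a),("top",b)):
    im=f["image"].astype(int);hsv=cv2.cvtColor(f["image"],cv2.COLOR_BGR2HSV)
    m=((hsv[...,0]>105)&(hsv[...,0]<125)&(hsv[...,1]>170)).astype(np.uint8)
    n,l,st,ce=cv2.connectedComponentsWithStats(m)
    for i in range(1,n):
        if 15<st[i,4]<600: 
            ys,xs=np.where(l==i);v=im[ys,xs,0];print(nm,st[i],ce[i].round(1),np.percentile(v,[5,25,50,75,95]))
E
```

```text
c tailL? [0.3815 0.079  0.0165] 0.0005
c2 [0.3592 0.1948 0.0186] 0.0002
c3 [0.5443 0.2299 0.017 ] 0.0008
c4 [0.5661 0.1144 0.0101] 0.0006
pinR [0.5135 0.1198 0.0827] 0.0045
pinL [0.4988 0.2057 0.0809] 0.0005
hdl [ 0.5556 -0.1986  0.0961] 0.0003
rest [0.4038 0.1431 0.0361] 0.0014
yellow [ 0.5133 -0.1727  0.0368] 0.0012
handle z.094 [ 0.55440232 -0.19840986  0.094     ] [ 0.55599352 -0.19889785  0.094     ]
scene [149 255  15  16 172] [155.9 262.8] [ 62.55  86.   138.   211.   215.  ]
top [177  32  38  13 310] [194.7  36.7] [211. 212. 212. 213. 213.]
```

```bash
python3 - <<'E'
from h import *
b=grab_frame("top");a=grab_frame("scene")
T2=lambda x,y:(315+(x+.5)/7-.5,185+(y+.5)/7-.5); S2=lambda x,y:(130+(x+.5)/6-.5,205+(y+.5)/6-.5)
h=np.array([.5555,-.1987,.094])
for n,p in(("yellow",T2(211,229)),("band",T2(168,305)),("tips",T2(80,460)),("tips",T2(80,460))):
    for z in(.02,.036):
        X=onplane(b,*p,z);d=h-X;print(n,z,X.round(4),np.degrees(np.arctan2(d[1],d[0])).round(1),np.hypot(*d[:2]).round(3))
for n,p in(("yellow",S2(177,280)),("band",S2(176,198)),("tips",S2(165,60))):
    for z in(.02,.036):
        X=onplane(a,*p,z);d=h-X;print(n,z,X.round(4),np.degrees(np.arctan2(d[1],d[0])).round(1),np.hypot(*d[:2]).round(3))
E
```

```text
yellow 0.02 [ 0.5147 -0.1764  0.02  ] -28.7 0.047
yellow 0.036 [ 0.5131 -0.1734  0.036 ] -30.8 0.049
band 0.02 [ 0.4837 -0.1568  0.02  ] -30.3 0.083
band 0.036 [ 0.4825 -0.1541  0.036 ] -31.4 0.086
tips 0.02 [ 0.4211 -0.1171  0.02  ] -31.3 0.157
tips 0.036 [ 0.4207 -0.1149  0.036 ] -31.9 0.159
tips 0.02 [ 0.4211 -0.1171  0.02  ] -31.3 0.157
tips 0.036 [ 0.4207 -0.1149  0.036 ] -31.9 0.159
yellow 0.02 [ 0.5042 -0.1697  0.02  ] -29.5 0.059
yellow 0.036 [ 0.5131 -0.172   0.036 ] -32.2 0.05
band 0.02 [ 0.4741 -0.1491  0.02  ] -31.3 0.095
band 0.036 [ 0.4835 -0.1519  0.036 ] -33.1 0.086
tips 0.02 [ 0.4178 -0.1153  0.02  ] -31.2 0.161
tips 0.036 [ 0.4283 -0.1187  0.036 ] -32.2 0.15
```

```bash
cat >> h.py <<'E'
def plan(x,y,z,yaw):
    o=get_obs();R=cv2.Rodrigues(np.array(o["orientation"]))[0];p=np.array(o["tcp_pos"])
    d=R.T@(np.array([x,y,z])-p)*100
    cur=np.degrees(np.arctan2(R[1,2],R[0,2]));t=-(np.radians(yaw-cur))
    print("clock",round(o["clock"],2),"pos",p.round(4),"yaw",cur.round(2),"shift",d.round(2),"twist",t.round(4),"F",np.round(o["contact_force"],1),"M",np.round(o["moment"],2),"w",round(o["grip_width"],4),"tilt",R[:,1].round(4))
E
python3 -c "
from h import *
plan(.5555,-.1987,.31,-31.8)"
```

```text
clock 0.4 pos [ 0.2608 -0.6225  0.4046] yaw -67.27 shift [-43.55   9.46 -27.71] twist -0.6191 F [ 0.2 -0.7  0.4] M [ 0.    0.04 -0.02] w 0.0852 tilt [-1.e-04  2.e-04 -1.e+00]
```

```bash
python3 -m jog '[[[-6,1,-4],-0.1,-1],[[-11,2,-7],-0.2,-1],[[-16,4,-10],-0.3,-1],[[-21,5,-13],-0.4,-1],[[-26,6,-16.5],-0.5,-1],[[-31,7,-19.7],-0.62,-1],[[-36,8,-23],-0.62,-1],[[-41,9,-26],-0.62,-1],[[-43.5,9.5,-27.7],-0.62,-1],[[-43.5,9.5,-27.7],-0.62,-1]]' 60
python3 - <<'E'
from h import *
plan(.5555,-.1987,.229,-31.8)
a=grab_frame("scene");crop(a,90,170,230,295,5,"s3.png")
E
```

```text
clock: 1.65
tcp_pos: [0.5564, -0.1958, 0.3094]
orientation: [-0.897, 1.601, -1.599]
contact_force: [0.0, -1.0, 0.0]
grip_width: 0.0854
clock 1.65 pos [ 0.5564 -0.1958  0.3094] yaw -31.43 shift [0.31 8.04 0.08] twist 0.0065 F [ 0. -1.  0.] M [-0.02  0.03  0.02] w 0.0854 tilt [ 3.0e-04  1.6e-03 -1.0e+00]
```

View pics/s3.png

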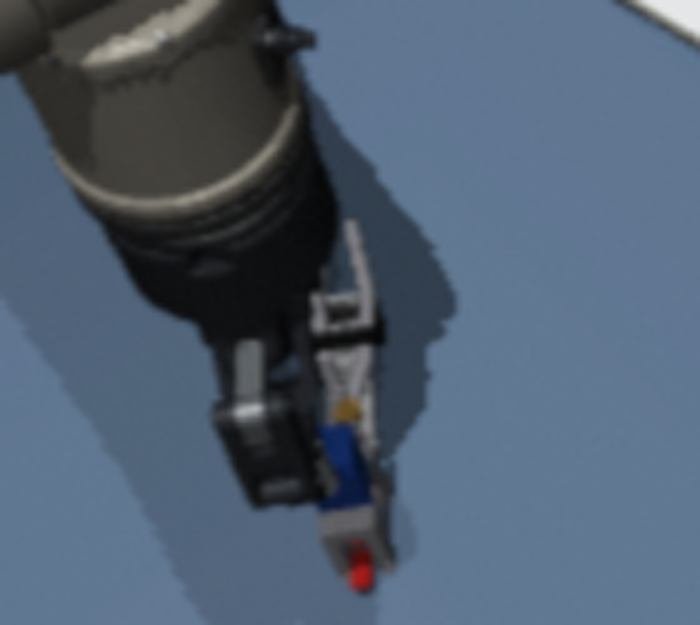

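Gripper sits above the handle (handle at about (158,263) px), jaws along the carrier's x. Descending.

```bash
python3 -m jog '[[[0,3,0],0,-1],[[0,6,0],0,-1],[[0,8,0],0,-1],[[0,8,0],0,-1],[[0,8,0],0,-1]]'
python3 - <<'E'
from h import *
plan(.5555,-.1987,.229,-31.8)
a=grab_frame("scene");crop(a,90,170,230,295,5,"s4.png")
E
```

```text
clock: 2.33
tcp_pos: [0.5554, -0.1995, 0.2307]
orientation: [-0.893, 1.604, -1.606]
contact_force: [-0.5, -0.4, 0.2]
grip_width: 0.0855
clock 2.33 pos [ 0.5554 -0.1995  0.2307] yaw -31.78 shift [-0.08  0.17 -0.03] twist 0.0003 F [-0.5 -0.4  0.2] M [0.   0.   0.02] w 0.0855 tilt [ 1.4e-03 -6.0e-04 -1.0e+00]
```

View pics/s4.png

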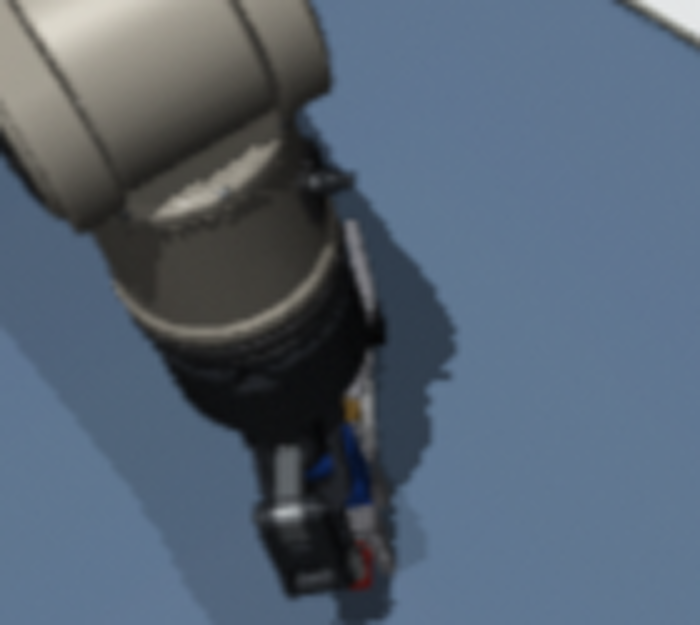

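```bash
python3 -m jog '[[[0,0,0],0,1],[[0,0,0],0,1],[[0,0,0],0,1],[[0,0,0],0,1],[[0,0,0],0,1],[[0,0,0],0,1],[[0,0,0],0,1]]' 80
python3 -c "
from h import *
plan(.5555,-.1987,.229,-31.8)"
```

```text
clock: 3.25
tcp_pos: [0.5549, -0.1989, 0.2298]
orientation: [-0.894, 1.605, -1.604]
contact_force: [-2.9, 0.6, 3.6]
grip_width: 0.0193
clock 3.25 pos [ 0.5549 -0.1989  0.2298] yaw -31.74 shift [-0.05  0.08  0.04] twist 0.001 F [-2.9  0.6  3.6] M [ 0.22  0.58 -0.04] w 0.0193 tilt [-4.e-04  1.e-04 -1.e+00]
```

```bash
python3 -m jog '[[[0,-2,0],0,1],[[0,-5,0],0,1],[[0,-9,0],0,1],[[0,-13,0],0,1],[[0,-13,0],0,1],[[0,-13,0],0,1]]'
python3 - <<'E'
from h import *
plan(.507,.1624,.36,10.6)
a=grab_frame("scene");crop(a,90,170,230,295,5,"s5.png")
E
```

```text
clock: 4.0
tcp_pos: [0.5545, -0.199, 0.3594]
orientation: [-0.895, 1.605, -1.604]
contact_force: [-0.3, -0.1, -3.1]
grip_width: 0.0192
clock 4.0 pos [ 0.5545 -0.199   0.3594] yaw -31.75 shift [-28.23  -0.06 -23.06] twist -0.7391 F [-0.3 -0.1 -3.1] M [-0.01  0.01 -0.04] w 0.0192 tilt [-6.e-04  0.e+00 -1.e+00]
```

View pics/s5.png

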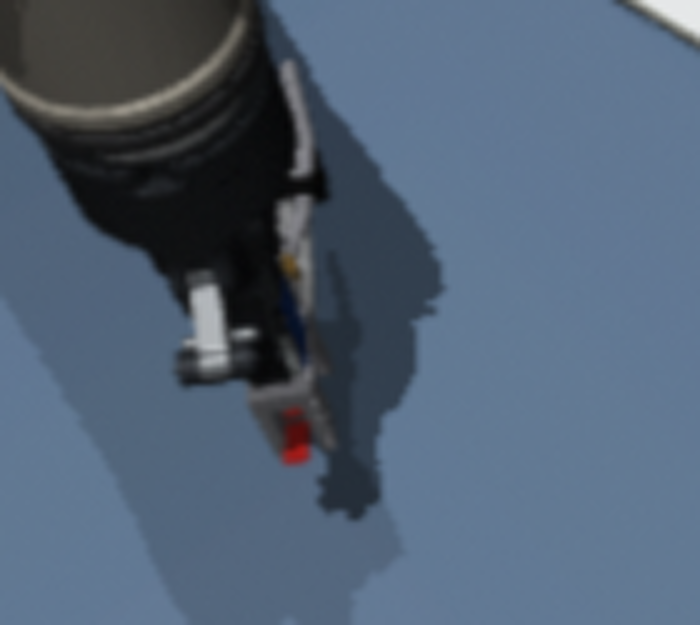

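Carrier held (weight 3.1 N, red tab at about (149,257) px). Move over the pin.

```bash
python3 -m jog '[[[-4,0,-3.3],-0.1,1],[[-8,0,-6.5],-0.21,1],[[-12,0,-9.8],-0.32,1],[[-16,0,-13],-0.43,1],[[-20,0,-16.3],-0.54,1],[[-24,0,-19.6],-0.64,1],[[-27,0,-22],-0.74,1],[[-28.2,0,-23],-0.74,1],[[-28.2,0,-23],-0.74,1],[[-28.2,0,-23],-0.74,1]]'
python3 - <<'E'
from h import *
plan(.507,.1624,.30,10.6)
a=grab_frame("scene");crop(a,195,90,315,205,5,"s6.png")
b=grab_frame("top");crop(b,185,180,285,290,5,"t6.png")
E
```

```text
clock: 5.3
tcp_pos: [0.5082, 0.1599, 0.359]
orientation: [-1.292, 1.074, -1.074]
contact_force: [-0.7, 0.1, -2.8]
grip_width: 0.0192
clock 5.3 pos [0.5082 0.1599 0.359 ] yaw 10.47 shift [-0.28  5.9  -0.06] twist -0.0022 F [-0.7  0.1 -2.8] M [-0.04 -0.03 -0.04] w 0.0192 tilt [-0.001  -0.0015 -1.    ]
```

View pics/s6.png

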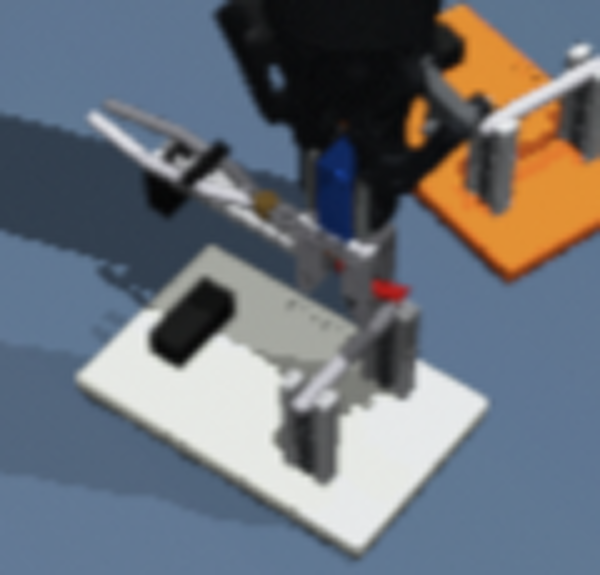

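View pics/t6.png

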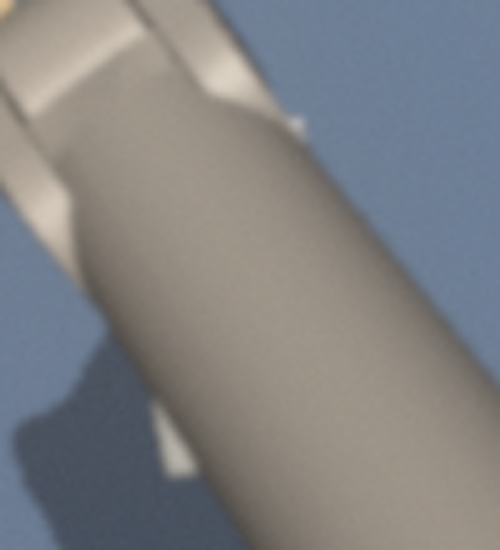

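```bash
python3 -m jog '[[[0,1.5,0],0,1],[[0,3.3,0],0,1],[[0,3.3,0],0,1],[[0,3.3,0],0,1]]'
python3 - <<'E'
from h import *
plan(.507,.1624,.30,10.6)
a=grab_frame("scene");crop(a,215,110,305,205,6,"s7.png")
for n,p in(("seat/pin",(.507,.1624,.081)),("handle",(.507,.1624,.325-.158))):print(n,proj(a,p))
E
```

```text
clock: 5.9
tcp_pos: [0.5078, 0.1619, 0.3265]
orientation: [-1.292, 1.071, -1.071]
contact_force: [0.3, 0.5, -2.7]
grip_width: 0.019
clock 5.9 pos [0.5078 0.1619 0.3265] yaw 10.66 shift [-0.06  2.65 -0.07] twist 0.0011 F [ 0.3  0.5 -2.7] M [ 0.01 -0.08 -0.04] w 0.019 tilt [-5.e-04  1.e-04 -1.e+00]
seat/pin (np.float64(264.495430375987), np.float64(160.20096245441164))
handle (np.float64(264.8778339705867), np.float64(136.77952363372725))
```

View pics/s7.png

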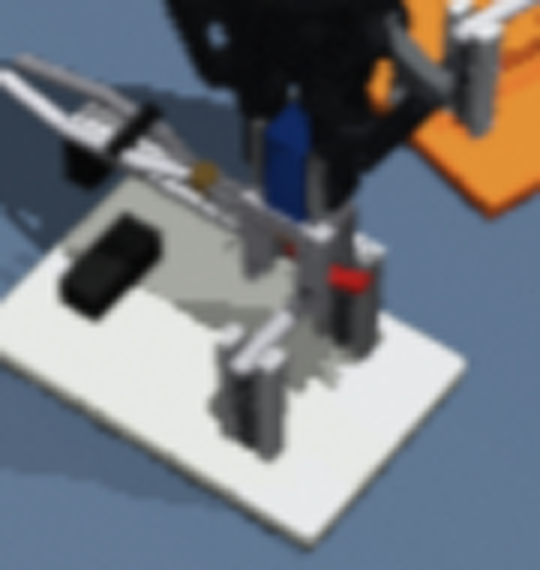

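```bash
python3 - <<'E'
from h import *
a=grab_frame("scene");o=get_obs();p=np.array(o["tcp_pos"])
im=cv2.resize(a["image"][130:190,235:305],None,fx=10,fy=10,interpolation=cv2.INTER_CUBIC)
yw=np.radians(10.6);ex=np.array([np.cos(yw),np.sin(yw),0]);ey=np.array([-np.sin(yw),np.cos(yw),0])
def dot(P,c):
    u,v=proj(a,P);cv2.circle(im,(int((u-235+.5)*10),int((v-130+.5)*10)),4,c,-1)
H=p-[0,0,.158]
for sx in(-.02,.02):
  for sy in(-.012,.012):
    for dz in(-.022,-.072): dot(H+sx*ex+sy*ey+[0,0,dz],(0,255,255))
P=np.array([.507,.1624,.081])
for s in(-.029,0,.029): dot(P+s*ey,(0,255,0))
cv2.imwrite("pics/s8.png",im)
E
```

```text
(no output)
```

View pics/s8.png

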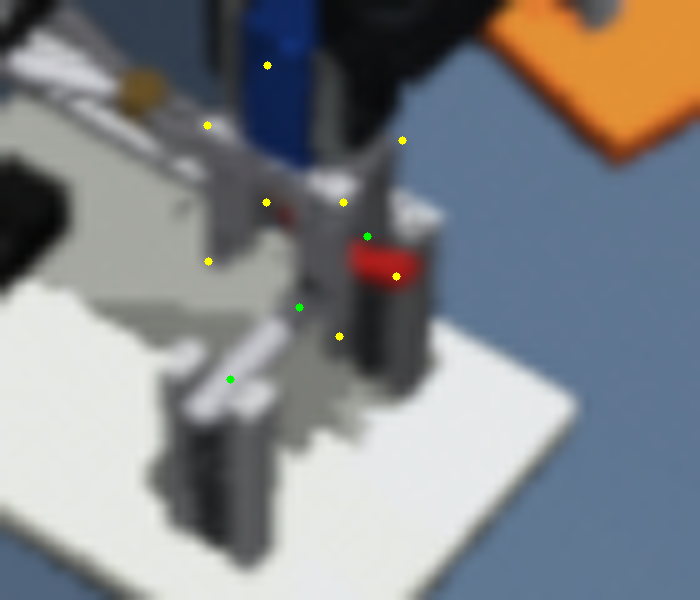

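```bash
python3 -m jog '[[[0,0.6,0],0,1],[[0,1.2,0],0,1],[[0,1.8,0],0,1],[[0,1.8,0],0,1]]'
python3 - <<'E'
from h import *
plan(.507,.1624,.30,10.6)
a=grab_frame("scene");crop(a,235,130,305,190,10,"s9.png")
E
```

```text
clock: 6.5
tcp_pos: [0.5076, 0.1617, 0.308]
orientation: [-1.293, 1.072, -1.071]
contact_force: [1.0, 1.0, -3.9]
grip_width: 0.0193
clock 6.5 pos [0.5076 0.1617 0.308 ] yaw 10.66 shift [-0.08  0.8  -0.04] twist 0.0011 F [ 1.   1.  -3.9] M [-0.01 -0.06 -0.07] w 0.0193 tilt [-1.2e-03 -4.0e-04 -1.0e+00]
```

View pics/s9.png

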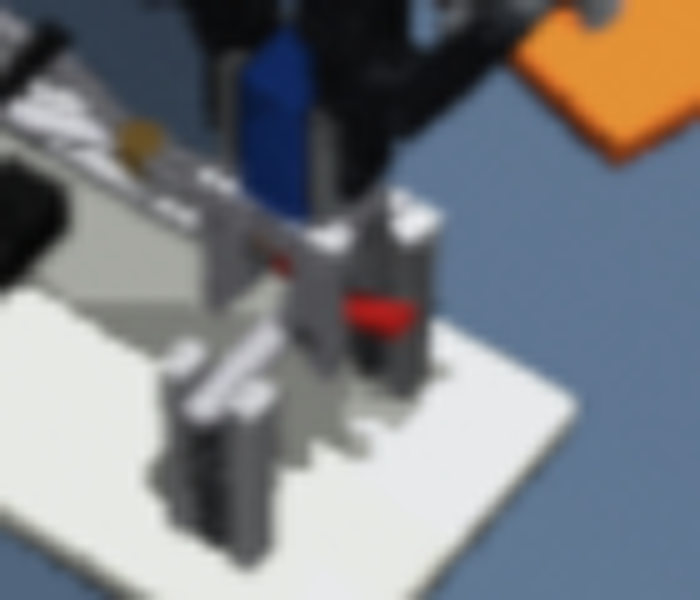

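```bash
python3 -m jog '[[[0,0.4,0],0,1],[[0,0.8,0],0,1],[[0,0.8,0],0,1]]'
python3 -c "
from h import *
plan(.507,.1624,.28,10.6)"
python3 -m jog '[[[0,0.3,0],0,1],[[0,0.6,0],0,1],[[0,0.6,0],0,1]]'
python3 - <<'E'
from h import *
plan(.507,.1624,.28,10.6)
a=grab_frame("scene");crop(a,235,130,305,190,10,"s10.png")
E
```

```text
clock: 6.92
tcp_pos: [0.5077, 0.1617, 0.3003]
orientation: [-1.292, 1.072, -1.071]
contact_force: [-0.4, 0.3, -3.3]
grip_width: 0.0196
clock 6.92 pos [0.5077 0.1617 0.3003] yaw 10.66 shift [-0.08  2.03 -0.05] twist 0.001 F [-0.4  0.3 -3.3] M [ 0.02 -0.05  0.07] w 0.0196 tilt [-7.e-04 -3.e-04 -1.e+00]
clock: 7.3
tcp_pos: [0.5077, 0.1618, 0.2944]
orientation: [-1.292, 1.071, -1.071]
contact_force: [-0.4, 0.5, -2.9]
grip_width: 0.0191
clock 7.3 pos [0.5077 0.1618 0.2944] yaw 10.66 shift [-0.07  1.44 -0.06] twist 0.001 F [-0.4  0.5 -2.9] M [ 0.02 -0.09 -0.04] w 0.0191 tilt [-4.e-04 -1.e-04 -1.e+00]
```

View pics/s10.png

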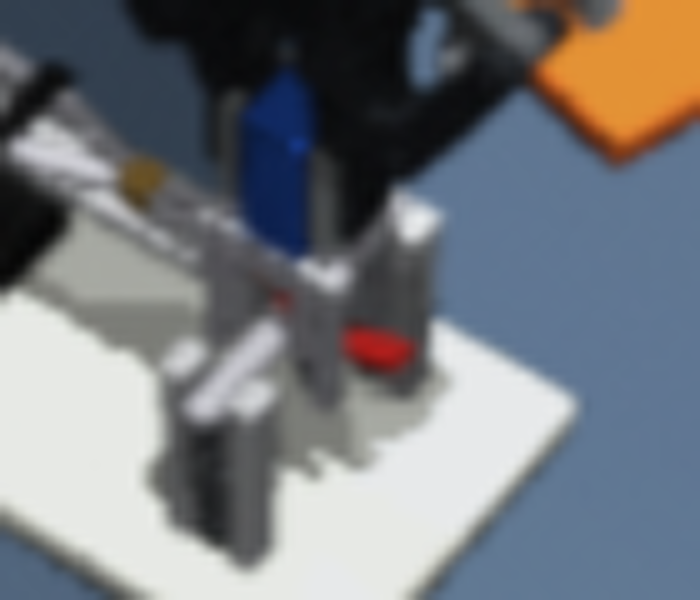

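```bash
for i in 1; do python3 -m jog '[[[0,0.15,0],0,1],[[0,0.3,0],0,1],[[0,0.3,0],0,1]]'; python3 -m jog '[[[0,0.15,0],0,1],[[0,0.3,0],0,1],[[0,0.3,0],0,1]]'; done
python3 - <<'E'
from h import *
plan(.507,.1624,.28,10.6)
a=grab_frame("scene");crop(a,235,130,305,190,10,"s11.png")
E
```

```text
clock: 7.72
tcp_pos: [0.508, 0.162, 0.292]
orientation: [-1.291, 1.071, -1.071]
contact_force: [0.5, 0.1, -0.6]
grip_width: 0.0189
clock: 8.1
tcp_pos: [0.508, 0.1619, 0.2888]
orientation: [-1.291, 1.071, -1.071]
contact_force: [1.1, 0.4, 0.0]
grip_width: 0.0191
clock 8.1 pos [0.508  0.1619 0.2888] yaw 10.66 shift [-0.06  0.88 -0.09] twist 0.001 F [1.1 0.4 0. ] M [ 0.12 -0.29 -0.01] w 0.0191 tilt [ 6.e-04  3.e-04 -1.e+00]
```

View pics/s11.png

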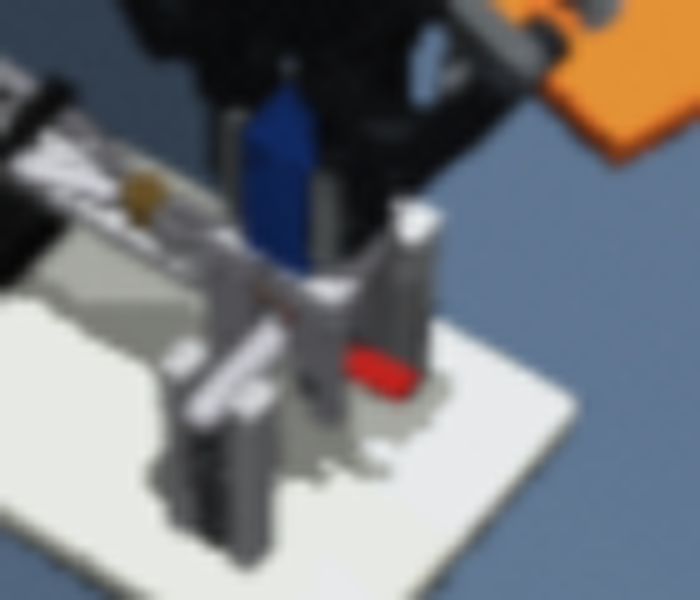

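```bash
python3 -m jog '[[[0,0.1,0],0,1],[[0,0.2,0],0,1],[[0,0.2,0],0,1]]'; python3 -m jog '[[[0,0.1,0],0,1],[[0,0.2,0],0,1],[[0,0.2,0],0,1]]'
python3 - <<'E'
from h import *
plan(.507,.1624,.28,10.6)
a=grab_frame("scene");crop(a,235,130,305,190,10,"s12.png")
E
```

```text
clock: 8.52
tcp_pos: [0.5078, 0.1619, 0.2867]
orientation: [-1.291, 1.071, -1.071]
contact_force: [-0.6, 1.2, 1.3]
grip_width: 0.019
clock: 8.9
tcp_pos: [0.5079, 0.1618, 0.2847]
orientation: [-1.291, 1.071, -1.071]
contact_force: [0.0, -0.3, 2.0]
grip_width: 0.0194
clock 8.9 pos [0.5079 0.1618 0.2847] yaw 10.66 shift [-0.07  0.47 -0.07] twist 0.001 F [ 0.  -0.3  2. ] M [ 0.1  -0.31 -0.01] w 0.0194 tilt [ 1.e-04  0.e+00 -1.e+00]
```

View pics/s12.png

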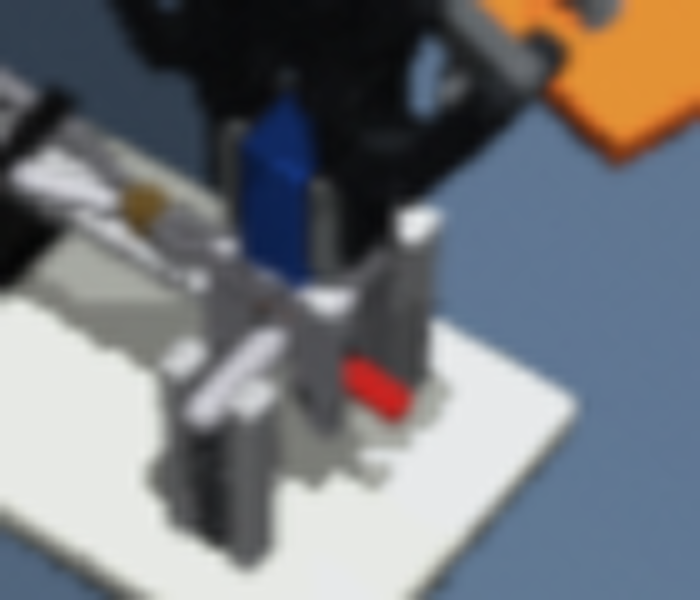

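```bash
python3 -m jog '[[[0,0.1,0],0,1],[[0,0.2,0],0,1],[[0,0.2,0],0,1]]'; python3 -m jog '[[[0,0.1,0],0,1],[[0,0.15,0],0,1],[[0,0.15,0],0,1]]'
python3 - <<'E'
from h import *
plan(.507,.1624,.28,10.6)
a=grab_frame("scene");crop(a,235,130,305,190,10,"s13.png")
E
```

```text
clock: 9.32
tcp_pos: [0.508, 0.1619, 0.2827]
orientation: [-1.291, 1.071, -1.071]
contact_force: [3.0, 0.5, 1.0]
grip_width: 0.019
clock: 9.7
tcp_pos: [0.5079, 0.1618, 0.2812]
orientation: [-1.291, 1.071, -1.071]
contact_force: [3.1, 1.0, -0.7]
grip_width: 0.0193
clock 9.7 pos [0.5079 0.1618 0.2812] yaw 10.65 shift [-0.07  0.12 -0.08] twist 0.001 F [ 3.1  1.  -0.7] M [ 0.1  -0.76  0.01] w 0.0193 tilt [ 3.e-04  1.e-04 -1.e+00]
```

View pics/s13.png

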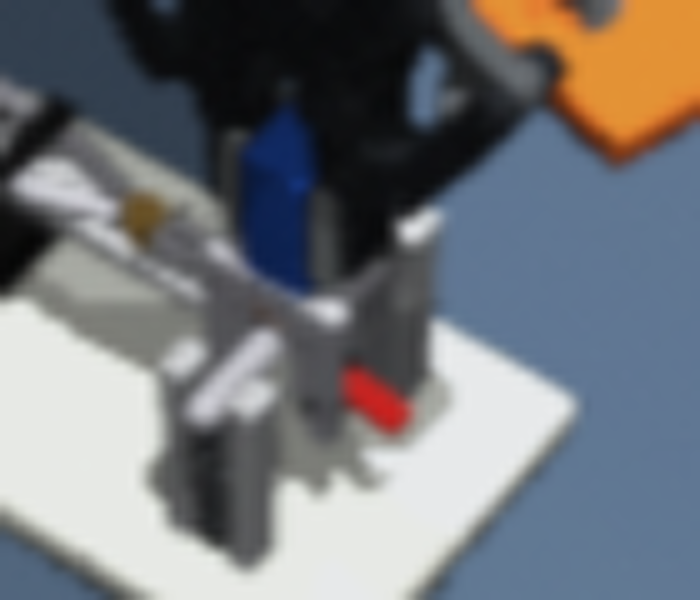

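```bash
python3 -m jog '[[[0,0.1,0],0,1],[[0,0.15,0],0,1],[[0,0.15,0],0,1]]';python3 -m jog '[[[0,0.1,0],0,1],[[0,0.15,0],0,1],[[0,0.15,0],0,1]]'; python3 -m jog '[[[0,0.1,0],0,1],[[0,0.15,0],0,1],[[0,0.15,0],0,1]]'
python3 - <<'E'
from h import *
plan(.507,.1624,.28,10.6)
a=grab_frame("scene");crop(a,235,130,305,190,10,"s14.png")
E
```

```text
clock: 10.12
tcp_pos: [0.5079, 0.1618, 0.2796]
orientation: [-1.291, 1.071, -1.071]
contact_force: [3.3, 0.4, -1.0]
grip_width: 0.0192
clock: 10.5
tcp_pos: [0.5078, 0.1618, 0.2781]
orientation: [-1.291, 1.071, -1.071]
contact_force: [3.3, 0.6, -2.1]
grip_width: 0.0187
clock: 10.88
tcp_pos: [0.5078, 0.1619, 0.2768]
orientation: [-1.291, 1.071, -1.071]
contact_force: [3.9, -0.4, -1.2]
grip_width: 0.0189
clock 10.88 pos [0.5078 0.1619 0.2768] yaw 10.66 shift [-0.07 -0.32 -0.07] twist 0.001 F [ 3.9 -0.4 -1.2] M [ 0.17 -0.9  -0.05] w 0.0189 tilt [ 1.e-04 -0.e+00 -1.e+00]
```

View pics/s14.png

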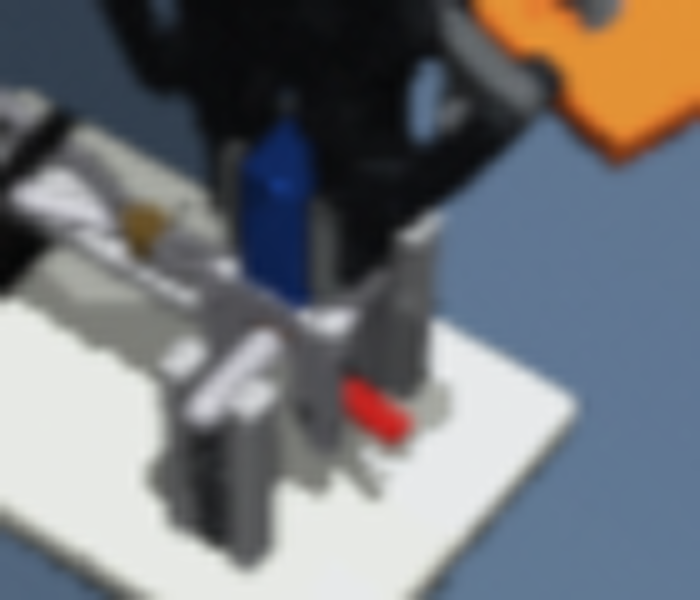

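```bash
python3 -m jog '[[[0,0.1,0],0,1],[[0,0.15,0],0,1],[[0,0.15,0],0,1]]';python3 -m jog '[[[0,0.1,0],0,1],[[0,0.1,0],0,1]]'; python3 -m jog '[[[0,0.1,0],0,1],[[0,0.1,0],0,1]]'
```

```text
clock: 11.3
tcp_pos: [0.5078, 0.1619, 0.2755]
orientation: [-1.291, 1.071, -1.071]
contact_force: [2.7, -0.4, 5.0]
grip_width: 0.0191
clock: 11.55
tcp_pos: [0.5079, 0.1619, 0.2744]
orientation: [-1.291, 1.071, -1.071]
contact_force: [1.8, -0.7, 5.5]
grip_width: 0.019
clock: 11.8
tcp_pos: [0.5078, 0.1619, 0.2735]
orientation: [-1.291, 1.071, -1.071]
contact_force: [1.7, -0.6, 6.4]
grip_width: 0.0192
```

```bash
python3 -m jog '[[[0,0.1,0],0,1],[[0,0.1,0],0,1]]';python3 - <<'E'
from h import *
a=grab_frame("scene");crop(a,235,130,305,190,10,"s15.png")
E
python3 -m jog '[[[0,0.1,0],0,1],[[0,0.1,0],0,1]]'
python3 - <<'E'
from h import *
plan(.507,.1624,.28,10.6)
a=grab_frame("scene");crop(a,235,130,305,190,10,"s16.png")
E
```

```text
clock: 12.05
tcp_pos: [0.5078, 0.1619, 0.2725]
orientation: [-1.292, 1.071, -1.071]
contact_force: [0.9, 0.3, 7.5]
grip_width: 0.0193
clock: 12.35
tcp_pos: [0.5078, 0.1619, 0.2716]
orientation: [-1.292, 1.071, -1.071]
contact_force: [1.1, -0.2, 7.6]
grip_width: 0.0188
clock 12.35 pos [0.5078 0.1619 0.2716] yaw 10.65 shift [-0.06 -0.84 -0.07] twist 0.001 F [ 1.1 -0.2  7.6] M [-0.2  -0.31  0.04] w 0.0188 tilt [ 2.e-04 -3.e-04 -1.e+00]
```

View pics/s16.png

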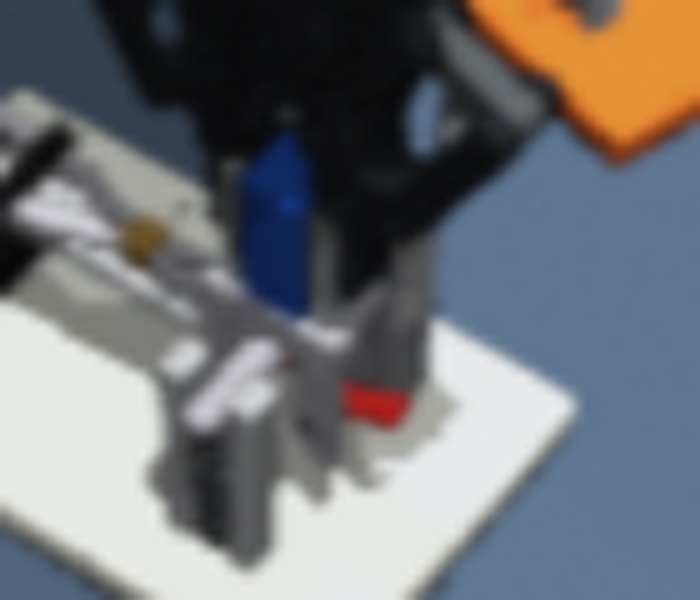

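```bash
python3 - <<'E'
import cv2,numpy as np
for n in(9,10,11,12,13,14,15,16):
    im=cv2.imread(f"pics/s{n}.png");h=cv2.cvtColor(im,cv2.COLOR_BGR2HSV)
    m=(((h[...,0]<8)|(h[...,0]>172))&(h[...,1]>150)&(h[...,2]>90)).astype(np.uint8);m[:,:325]=0
    ys,xs=np.where(m);p=np.cov(xs,ys);w,v=np.linalg.eigh(p)
    print(n,xs.min(),xs.max(),ys.min(),ys.max(),np.degrees(np.arctan2(v[1,1],v[0,1])).round(1)%180,np.sqrt(w).round(1))
E
```

```text
9 346 651 144 336 170.4 [12.4 21.5]
10 346 657 139 369 161.1 [13.8 22.3]
11 346 698 116 396 152.8 [17.2 26.2]
12 345 651 144 417 157.9 [19.  21.2]
13 345 651 144 429 37.80000000000001 [14.2 19.6]
14 345 678 126 439 136.2 [19.7 21.8]
15 346 674 129 420 140.8 [14.1 28.3]
16 346 695 116 423 164.2 [12.5 19.2]
```

View pics/s15.png

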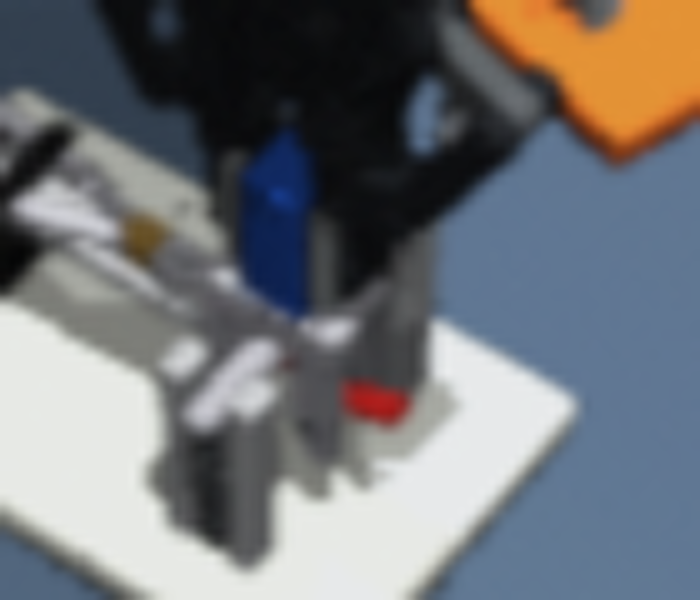

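```bash
python3 - <<'E'
import cv2,numpy as np
for n in(9,10,11,12,13,14,15,16):
    im=cv2.imread(f"pics/s{n}.png");h=cv2.cvtColor(im,cv2.COLOR_BGR2HSV)
    m=(((h[...,0]<8)|(h[...,0]>172))&(h[...,1]>150)&(h[...,2]>90)).astype(np.uint8);m[:,:325]=0;m[:,430:]=0;m[:280]=0
    ys,xs=np.where(m);p=np.cov(xs,ys);w,v=np.linalg.eigh(p)
    a=np.degrees(np.arctan(v[1,1]/v[0,1]))
    print(n,xs.min(),xs.max(),ys.min(),ys.max(),a.round(1),np.sqrt(w).round(1))
E
```

```text
9 346 413 295 336 12.4 [ 9.1 17.9]
10 346 412 327 369 15.6 [ 9.3 17.3]
11 346 415 347 396 25.5 [ 9.2 19. ]
12 345 407 357 417 38.3 [ 9.5 19.4]
13 345 406 367 429 41.2 [ 9.4 19.5]
14 345 405 378 439 44.0 [ 8.8 19.7]
15 346 405 383 420 14.6 [ 8.3 15.8]
16 346 405 385 423 13.6 [ 8.6 16. ]
```

Tab angle fell back from 44° to 13.6° (shut reference 12–15°) at ~10.5 N: the latch snapped. Now the tug.

```bash
python3 - <<'E'
from h import *
a=grab_frame("scene");cv2.imwrite("pics/pre.png",a["image"])
E
python3 -m jog '[[[0,-0.15,0],0,1],[[0,-0.3,0],0,1],[[0,-0.3,0],0,1]]';python3 -m jog '[[[0,-0.1,0],0,1],[[0,-0.2,0],0,1],[[0,-0.2,0],0,1]]';python3 -m jog '[[[0,-0.1,0],0,1],[[0,-0.1,0],0,1]]'
```

```text
clock: 12.82
tcp_pos: [0.5078, 0.1619, 0.2745]
orientation: [-1.291, 1.071, -1.071]
contact_force: [2.0, -0.4, 5.3]
grip_width: 0.0196
clock: 13.2
tcp_pos: [0.5078, 0.1618, 0.2761]
orientation: [-1.291, 1.071, -1.071]
contact_force: [2.6, 0.3, 2.0]
grip_width: 0.019
clock: 13.45
tcp_pos: [0.5073, 0.1618, 0.2768]
orientation: [-1.293, 1.072, -1.071]
contact_force: [1.7, 0.5, -0.3]
grip_width: 0.0188
```

```bash
python3 -m jog '[[[0,-0.1,0],0,1],[[0,-0.2,0],0,1],[[0,-0.2,0],0,1]]';python3 -m jog '[[[0,-0.1,0],0,1],[[0,-0.15,0],0,1],[[0,-0.15,0],0,1]]'
```

```text
clock: 13.82
tcp_pos: [0.5072, 0.1616, 0.2787]
orientation: [-1.293, 1.072, -1.071]
contact_force: [-0.3, -0.1, -3.6]
grip_width: 0.0194
clock: 14.2
tcp_pos: [0.5073, 0.1616, 0.2802]
orientation: [-1.293, 1.072, -1.071]
contact_force: [-0.4, 0.3, -8.5]
grip_width: 0.0189
```

```bash
python3 -m jog '[[[0,-0.1,0],0,1],[[0,-0.2,0],0,1],[[0,-0.2,0],0,1],[[0,-0.2,0],0,1],[[0,-0.2,0],0,1]]'
python3 - <<'E'
from h import *
plan(.507,.1624,.28,10.6)
a=grab_frame("scene");crop(a,235,130,305,190,10,"s17.png")
E
```

```text
clock: 14.82
tcp_pos: [0.5074, 0.1617, 0.2823]
orientation: [-1.293, 1.072, -1.071]
contact_force: [-2.1, -1.0, -14.7]
grip_width: 0.0189
clock 14.82 pos [0.5074 0.1617 0.2823] yaw 10.66 shift [-0.08  0.23 -0.02] twist 0.001 F [ -2.1  -1.  -14.7] M [-0.09  0.56  0.03] w 0.0189 tilt [-1.4e-03 -6.0e-04 -1.0e+00]
```

View pics/s17.png

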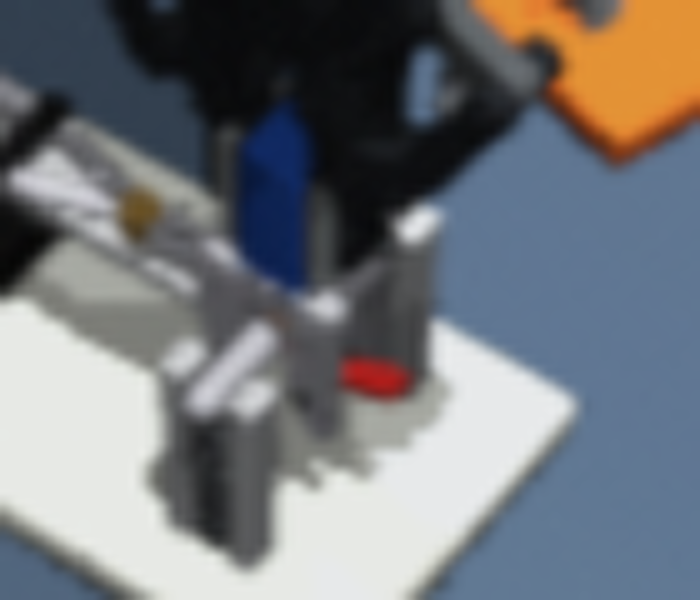

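```bash
python3 -m jog '[[[0,-0.03,0],0,1],[[0,-0.03,0],0,1],[[0,-0.03,0],0,1],[[0,-0.03,0],0,1]]'
python3 - <<'E'
from h import *
plan(.507,.1624,.28,10.6)
a=grab_frame("scene");cv2.imwrite("pics/tug.png",a["image"])
# pin vertical displacement: match of pin patch visible on near side between pre (pin ~-2.6mm) , initial and tug
x0,x1,y0,y1=255,263,158,170
print([np.round(proj(a,(.512,.128,z)),2) for z in(.078,.081,.084)])
A=cv2.imread("pics/pre.png");B=a["image"];I=cv2.imread("pics/scene0.png")
for c in(256,258,260,262):
    r=[]
    for im in(I,A,B):
        g=cv2.cvtColor(im,cv2.COLOR_BGR2GRAY)[155:175,c].astype(float);r.append(g.astype(int).tolist())
    print(c);[print(q) for q in r]
E
```

```text
clock: 15.38
tcp_pos: [0.5074, 0.1617, 0.2827]
orientation: [-1.293, 1.072, -1.071]
contact_force: [-4.2, -1.8, -16.6]
grip_width: 0.0189
clock 15.38 pos [0.5074 0.1617 0.2827] yaw 10.66 shift [-0.08  0.27 -0.03] twist 0.001 F [ -4.2  -1.8 -16.6] M [-0.28  0.92  0.01] w 0.0189 tilt [-1.1e-03 -6.0e-04 -1.0e+00]
[array([255.73, 169.4 ]), array([255.72, 168.65]), array([255.72, 167.9 ])]
256
[225, 224, 224, 225, 225, 225, 225, 224, 224, 217, 198, 179, 182, 206, 211, 198, 157, 84, 41, 38]
[125, 115, 162, 138, 100, 86, 84, 83, 84, 89, 91, 91, 123, 167, 193, 194, 179, 133, 69, 41]
[130, 89, 81, 79, 80, 82, 84, 84, 85, 88, 110, 153, 188, 199, 195, 161, 98, 51, 52, 45]
258
[222, 224, 224, 225, 225, 225, 224, 224, 222, 211, 209, 215, 210, 192, 191, 191, 125, 81, 74, 74]
[56, 72, 91, 136, 118, 90, 85, 79, 80, 93, 141, 183, 195, 186, 192, 185, 126, 88, 81, 81]
[107, 94, 85, 83, 82, 75, 80, 85, 107, 154, 189, 197, 183, 157, 159, 172, 117, 85, 81, 80]
260
[204, 220, 224, 224, 225, 224, 222, 212, 209, 214, 210, 191, 176, 208, 220, 214, 159, 101, 84, 83]
[31, 33, 33, 40, 56, 77, 83, 81, 97, 175, 197, 191, 171, 197, 207, 203, 154, 103, 88, 88]
[35, 56, 97, 92, 81, 71, 86, 152, 190, 196, 180, 148, 133, 189, 206, 202, 154, 104, 89, 87]
262
[211, 220, 224, 221, 209, 209, 210, 215, 209, 187, 165, 184, 189, 183, 171, 131, 110, 127, 129, 128]
[33, 34, 33, 31, 34, 56, 97, 92, 92, 135, 150, 121, 118, 148, 155, 120, 98, 95, 91, 89]
[33, 33, 54, 81, 79, 80, 89, 141, 163, 143, 124, 114, 122, 149, 155, 120, 99, 96, 91, 89]
```

```bash
python3 -m jog '[[[0,0.1,0],0,1],[[0,0.2,0],0,1],[[0,0.3,0],0,1],[[0,0.4,0],0,1],[[0,0.5,0],0,1],[[0,0.55,0],0,1],[[0,0.55,0],0,1],[[0,0.55,0],0,1]]'
python3 -c "
from h import *
plan(.507,.1624,.28,10.6)"
```

```text
clock: 16.42
tcp_pos: [0.5082, 0.1621, 0.2788]
orientation: [-1.291, 1.07, -1.072]
contact_force: [-7.5, -2.2, -3.2]
grip_width: 0.0197
clock 16.43 pos [0.5082 0.1621 0.2788] yaw 10.65 shift [-0.05 -0.12 -0.11] twist 0.0009 F [-7.5 -2.2 -3.2] M [-0.63  1.63  0.05] w 0.0197 tilt [ 1.4e-03 -2.0e-04 -1.0e+00]
```

```bash
python3 - <<'E'
from h import *
a=grab_frame("scene");crop(a,205,130,305,205,8,"s18.png")
E
```

```text
(no output)
```

View pics/s18.png

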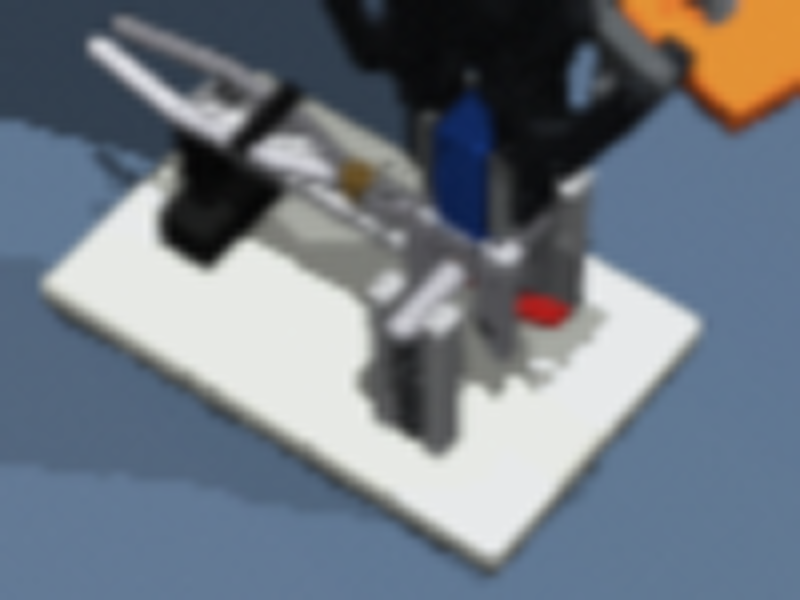

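```bash
python3 -m jog '[[[0,0,0],0,1],[[0,0,0],0,1],[[0,0,0],0,1],[[0,0,0],0,1]]'
python3 -c "
from h import *
plan(.507,.1624,.28,10.6)"
```

```text
clock: 16.98
tcp_pos: [0.5082, 0.1621, 0.2788]
orientation: [-1.291, 1.07, -1.072]
contact_force: [-6.7, -2.4, -2.9]
grip_width: 0.0189
clock 16.98 pos [0.5082 0.1621 0.2788] yaw 10.65 shift [-0.05 -0.12 -0.11] twist 0.0008 F [-6.7 -2.4 -2.9] M [-0.65  1.66  0.04] w 0.0189 tilt [ 1.5e-03 -2.0e-04 -1.0e+00]
```

```bash
python3 - <<'E'
from h import *
a=grab_frame("scene");cv2.imwrite("pics/s19.png",a["image"])
o=get_obs();print(np.round(o["joints"],4),np.round(o["tau"],2),np.round(o["qvel"],4))
E
```

```text
[-0.0146  0.4563 -0.5124  1.9767  0.3121  0.7842 -0.5205] [-2.300e-01 -5.161e+01 -5.670e+00 -2.709e+01  5.700e-01 -2.370e+00
 -3.000e-02] [-0.002  -0.0008  0.0004  0.0015 -0.0006  0.0005 -0.0009]
```

View pics/s19.png

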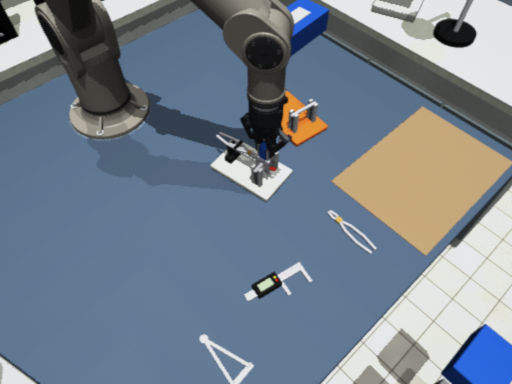

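```bash
python3 -m jog '[[[0,0,-0.05],0,1],[[0,0,-0.1],0,1],[[0,0,-0.1],0,1]]'
python3 -c "
from h import *
plan(.507,.1624,.28,10.6)"
```

```text
clock: 17.4
tcp_pos: [0.5077, 0.162, 0.2791]
orientation: [-1.289, 1.069, -1.073]
contact_force: [-4.5, -2.2, -3.7]
grip_width: 0.0193
clock 17.4 pos [0.5077 0.162  0.2791] yaw 10.65 shift [-0.06 -0.09 -0.06] twist 0.0008 F [-4.5 -2.2 -3.7] M [-0.6   1.09  0.03] w 0.0193 tilt [ 3.2e-03  5.0e-04 -1.0e+00]
```

```bash
python3 -m jog '[[[0,0.05,0],0,1],[[0,0.1,0],0,1],[[0,0.1,0],0,1]]'
python3 - <<'E'
from h import *
plan(.507,.1624,.28,10.6);o=get_obs();print(np.round(o["joints"],4),np.round(o["tau"],2))
a=grab_frame("scene");crop(a,235,130,305,190,10,"s20.png");b=grab_frame("top");cv2.imwrite("pics/t20.png",b["image"])
E
```

```text
clock: 17.77
tcp_pos: [0.5078, 0.162, 0.2783]
orientation: [-1.289, 1.069, -1.073]
contact_force: [-5.5, -2.3, -1.1]
grip_width: 0.019
clock 17.77 pos [0.5078 0.162  0.2783] yaw 10.64 shift [-0.05 -0.17 -0.07] twist 0.0008 F [-5.5 -2.3 -1.1] M [-0.64  1.27  0.03] w 0.019 tilt [ 3.2e-03  4.0e-04 -1.0e+00]
[-0.015   0.4562 -0.5119  1.9785  0.3133  0.7807 -0.5219] [-4.600e-01 -5.040e+01 -5.770e+00 -2.574e+01  3.500e-01 -2.070e+00
 -4.000e-02]
```

View pics/s20.png

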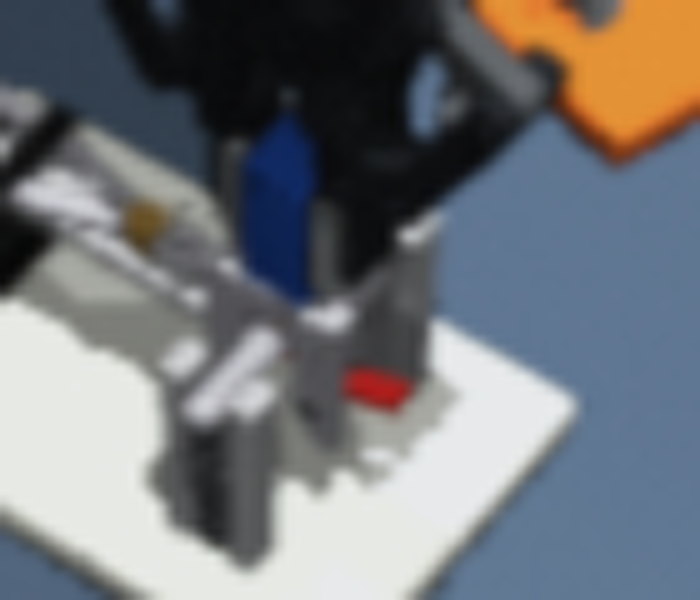

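View pics/t20.png

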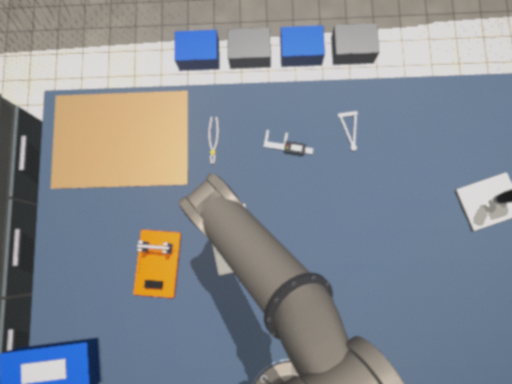

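```bash
python3 -m jog '[[[0,0,0],0,-0.4],[[0,0,0],0,-0.4],[[0,0,0],0,-0.4],[[0,0,0],0,-0.4],[[0,0,0],0,-0.8],[[0,0,0],0,-0.8],[[0,0,0],0,-0.8]]'
python3 - <<'E'
from h import *
plan(.507,.1624,.36,10.6)
a=grab_frame("scene");crop(a,205,130,305,205,8,"s21.png")
E
```

```text
clock: 18.75
tcp_pos: [0.5068, 0.1617, 0.2765]
orientation: [-1.292, 1.071, -1.071]
contact_force: [0.1, -0.0, 0.0]
grip_width: 0.0769
clock 18.75 pos [0.5068 0.1617 0.2765] yaw 10.66 shift [-0.07 -8.35  0.03] twist 0.0011 F [ 0.1 -0.   0. ] M [0.01 0.04 0.01] w 0.0769 tilt [-1.e-04  0.e+00 -1.e+00]
```

View pics/s21.png

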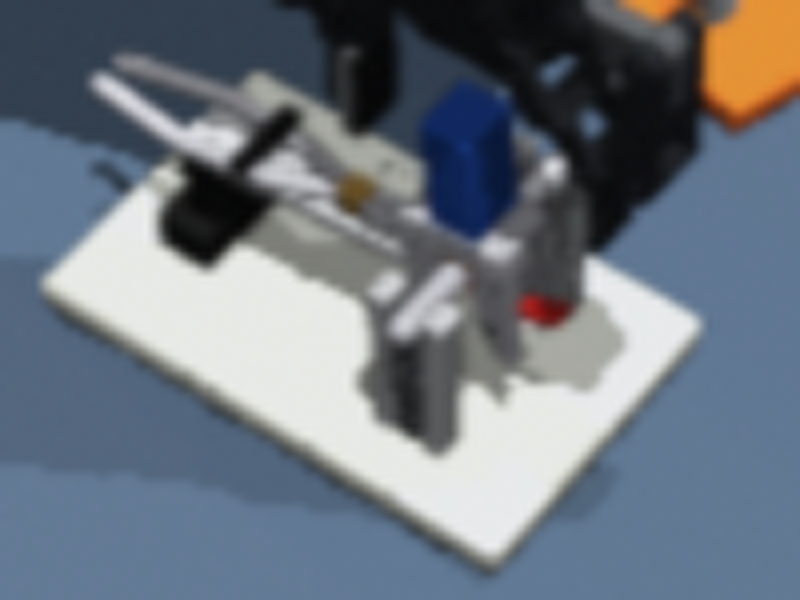

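```bash
python3 -m jog '[[[0,-1,0],0,-0.8],[[0,-3,0],0,-0.8],[[0,-6,0],0,-0.8],[[0,-10,0],0,-0.8],[[0,-13,0],0,-0.8],[[0,-13,0],0,-0.8],[[0,-13,0],0,-0.8]]'
python3 - <<'E'
from h import *
plan(.507,.1624,.36,10.6)
a=grab_frame("scene");crop(a,205,130,305,205,8,"s22.png")
E
```

```text
clock: 19.68
tcp_pos: [0.5065, 0.1615, 0.4063]
orientation: [-1.292, 1.071, -1.071]
contact_force: [-0.3, -0.4, -1.1]
grip_width: 0.0768
clock 19.68 pos [0.5065 0.1615 0.4063] yaw 10.65 shift [-0.09  4.63  0.07] twist 0.0009 F [-0.3 -0.4 -1.1] M [-0.05 -0.02  0.02] w 0.0768 tilt [-3.e-04 -4.e-04 -1.e+00]
```

View pics/s22.png

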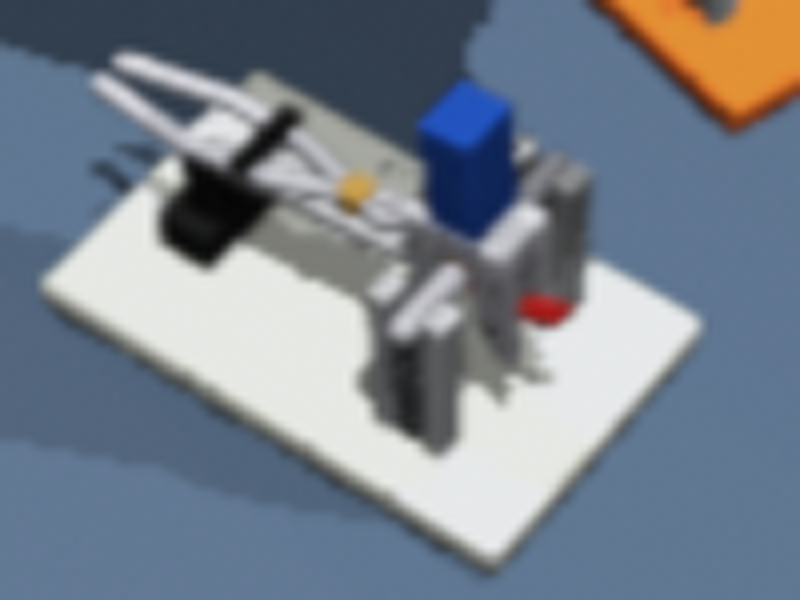

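```bash
python3 -m jog '[[[0,0,0],0,-0.8],[[0,0,0],0,-0.8],[[0,0,0],0,-0.8],[[0,0,0],0,-0.8]]' >/dev/null
python3 - <<'E'
from h import *
a=grab_frame("scene");A=cv2.imread("pics/s22.png");crop(a,205,130,305,205,8,"s23.png");B=cv2.imread("pics/s23.png")
print("max carrier diff",cv2.absdiff(A,B)[:350,60:600].max())
yw=np.radians(10.6);ex=np.array([np.cos(yw),np.sin(yw),0]);P=np.array([.5068,.162,.079])
for t in(0,3,6):
    c,s=np.cos(np.radians(t)),np.sin(np.radians(t))
    for n,(x,z) in(("top",(0,.0615)),("yel",(-.05,.0036-.0))):
        q=P+ex*(x*c-z*s)+np.array([0,0,z*c+x*s]);u,v=proj(a,q);print(t,n,round((u-205+.5)*8),round((v-130+.5)*8))
I=cv2.imread("pics/scene0.png");d=cv2.absdiff(I,a["image"]).max(2)
for n,(u0,v0,u1,v1) in dict(cal=(235,255,320,305),forc=(322,205,382,255),gauge=(190,330,260,384)).items():print(n,d[v0:v1,u0:u1].max())
E
```

```text
max carrier diff 24
0 top 481 119
0 yel 352 170
3 top 472 114
3 yel 352 175
6 top 463 110
6 yel 352 181
cal 12
forc 13
gauge 12
```

```bash
python3 -c "
from bench import hand_in
hand_in()"
```

```text
the job is handed in; nothing more can be done
```

I handed the job in with the carrier hitched on the white stage's pin, its red latch shut and its tail tipped back onto the rest. The last clock I read was 19.7 s; one half-second hold and a picture followed, so about 20 s of the 61 s were used.

- **Latching:** The latch snapped at about 10.5 N. The tab's angle in the picture went from 44° back to about 14°; before the pin touched the latch it read 12–16°.
- **Tug:** The upward pull on the pin was about 13.6 N, a lift of about 3.4 mm at 4 N per mm. Pin pixels in the scene picture gave about 3.7 mm. I then lowered it back to about rest height and released it.
- **Final state:** The last pictures show the handle tipped back about 5–6°, the tab still shut and the carrier steady over half a second. The gripper is about 13 cm above where it released the handle. The picture areas around the caliper, loose forceps and gauge have not changed since the start.

**Disagreement:** While I lowered the carrier after the tug, the tool stood about 1.2 mm above its command, with 5–7 N sideways on the hook. I did not find the cause. I moved it 1 mm tailwards and 1 mm down, and the force went to zero on release. The tail's contact with the rest is judged from the tilt only, because I had no direct view of the foot.

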